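# Load the curing cabinet and key in its programme

## Robot

A 7-joint arm with a two-finger parallel gripper is mounted at the origin on the work surface. World frame = base frame: x ahead of the robot, y to its left, z up, the work surface at z = 0. Lengths are in m, angles in rad, forces in N, time in s.
With the tool pointing down it reaches from about 0.425 to 0.925 m from the base axis. Payload 6.8 kg.
Tool frame: the origin (TCP) lies at the very end of the fingers, on their centre line; the grasp point (between the pads) lies 19 mm behind it (grip_point_offset is the distance from the TCP to the grasp point, in m); z points along the fingers, y is the line along which they close (so a half turn about z gives the same grasp; the last joint's range is limited). The gripper opens to 85 mm and grips with 20 to 120 N. Pads are 22 mm wide; open, the fingers measure 114 mm over their backs; the gripper's body (76 mm by 85 mm) begins 54 mm behind the grasp point. The pads swing forward as they close: fully open they stand 13 mm farther back than shut.
Start: joints at [1.151, 0.477, 0.022, 1.555, -0.011, 1.109, -0.083], TCP at [0.207, -0.642, 0.231] pointing down, gripper open.
Joint ranges: [-2.96, 2.96], [-0.34, 2.1], [-1.41, 1.46], [0.24, 2.44], [-1.37, 4.51], [0.17, 1.92], [-2.96, 2.96]. Speed limits (rad/s): [2.39, 2.39, 3.14, 3.14, 3.14, 3.14, 3.14].

## Interface

Orientations are given as a unit quaternion [w, x, y, z].
In Python, from station import * gives the robot as it stands.
- The arm moves only by the tool carry_out, never from a script. Its argument "rows" is text: rows parted by semicolons, each of 4 numbers parted by spaces: the shift along the world's x, y, z in mm, then the turn about the world's z in degrees. In form: dx dy dz yaw; .... A call has 1 to 10 rows; each row shifts and turns the commanded pose from where the row before left it; what a row does not reach is not made up. A row lasts 1/8 s, in which the tool goes at most 62.5 mm and 10.7 degrees, less where a joint would pass 70% of its speed; a pose out of reach is approached as far as the arm can. A call is refused whole if a number of a shift passes 62.5 or a number of a turn 10.7, either way. A call with a gripper value outside its range is refused whole. "claw" is the finger opening in mm, from 0 to 85.4, set as the call begins (left out, the last holds). The fingers move at their own pace and stop on an object; "force" is the grip in N (left out, the last holds). Time passes only in rows, so rows that do not move let the fingers close. It gives the time, the measured TCP pose, the force, the opening and the grip force at its end, in the units of the state.
- get_obs(): the state, without advancing time (a new reading comes with each control period).
- read_camera(name): name is "scene" or "top"; returns a dict with "img" (480x640x3 uint8, blue, green, red), "fov_y" (degrees; the focal length in pixels is half the picture's height over the tangent of half this angle, whatever the lens; pixels are square), "cx", "cy" (the principal point, pixels), "world_to_cam" (4x4, takes a point from world to camera coordinates). Camera axes: x right, y up, looking along -z (the intrinsics and any distortion apply to the point x, -y, -z); pixel columns grow to the right and rows downward; lengths in m; the calibration is good to about 2 mm. A picture is of the moment at which its call begins. There is no depth.
- hand_in(): hands the job in; it is judged then, once.
Trained networks look in the newest picture that a camera, given by its name, has taken for a name from the list of things; names that differ only in an ending like _2 or _b are one class to them, and where a whole thing is asked for, a point or a joint stands for the part that bears it (a point fixed in the world has none). Each returns a list of dicts, best first, with "confidence" (0 to 1); they miss things now and then, are a little off and sometimes report something else, mostly with a low value. They report only what shows in the picture. A call takes as long as a camera call. They do not tell look-alikes from the thing itself.
- recognise(camera, thing): "centre" ([column, row] in pixels, amid what is visible of it).
- outline_of(camera, thing): "pixels" (480x640 bool, what is visible of it) and "centre" ([column, row] in pixels, amid what is visible of it).
- place_of(camera, thing): "centre" ([column, row] in pixels: a listed point, or the origin of a listed thing).
The state is a dict: "t": time; "q": joint angles; "joint_vel": joint speeds; "joint_torque": joint torques, N m; "eef_pos": TCP position; "tool_rot": TCP orientation; "contact_force": force on the tool from outside, world axes, zero at the start; "torque": the same for the moment, N m; "gripper_width": opening from 0.0 (shut) to 1.0 (fully open); "grasp_force": force on a finger pad.
Only numpy, scipy, OpenCV 4.12 (cv2) and the standard library are available. Lean on these libraries where they do the work, as an engineer would, in place of code of your own. Each camera call takes 0.05 s, during which the arm holds its last target. There are 200 camera calls.

## Task

Slide the tray of turned handles along the bench into the blue curing cabinet until it is fully home against the stop, with the handles still lying in it. Only then set the cabinet going on the keypad on its top: press the round key, then the long key, then the long key a second time, and last the cross key, one key at a time, each fully down and let fully up again before the next press. Leave the triangular stop key alone, do not push the jar, chuck, tin or mallet about, and finish with every key up and the tray still home.

Things in the scene. Friction and masses are not known exactly. Their poses are not given: they have to be found in the camera images.
- cabinet: Fixed blue box-shaped curing cabinet on the bench, 280 deep (its x), 300 wide (its y), 130 mm high. Origin: centre of its underside, at bench height. Its front, with the opening, is its -x side (face at x = -140 mm); its +x points roughly to the robot's left. The opening ends at a rigid stop at x = -20 mm; with the tray against it the tray's origin is at x = -95 mm, y = 0.
- mouth (a point): Centre of the opening's lower edge in the cabinet's front face, at bench height; axes as the cabinet's (x points in). The opening is 156 mm wide, 60 mm high, at bench level without a sill. Beside it two flared steel guides, 30 mm high, stand 31 mm out from the face and widen to about 200 mm.
- tray: Loose open aluminium tray, 150 x 150 x 30 mm high, walls 4 mm, three lengthwise lanes, holding three wooden handles; about 0.6 kg in all. Origin: centre of its underside; x points to its front, which goes in first; z up. From its rear wall (x = -75 mm) its handle, a flat dark wooden fin, sticks out to x = -133 mm: 16 mm thick in y, 5 to 45 mm above the bench.
- tray_grip (a point): Point to hold on the tray's fin: x = -107 mm, y = 0, 28 mm up in the tray's frame; axes as the tray's.
- handle0: Turned wooden tool handle, 120 mm long, up to 27 mm thick, lying lengthwise in the tray's right (y = -47 mm) lane. Origin: below its middle, on the tray's floor at the start; x along its length.
- handle1: Turned wooden tool handle, 120 mm long, up to 27 mm thick, lying lengthwise in the tray's middle lane. Origin: below its middle, on the tray's floor at the start; x along its length.
- handle2: Turned wooden tool handle, 120 mm long, up to 27 mm thick, lying lengthwise in the tray's left (y = +47 mm) lane. Origin: below its middle, on the tray's floor at the start; x along its length.
- keypad: Fixed black plate, 140 x 140 x 6 mm, on top of the cabinet, carrying four grey spring keys in a 2 by 2 square at 68 mm pitch, each on a 62 mm square rubber base. Which key sits in which of the four places varies. Origin: centre of its underside (130 mm above the bench).
- round_key_top (a point): Centre of the top face of the round key, a disc 44 mm across. Its top stands 26 mm above the cabinet's top (156 mm above the bench) when up and the cap sinks 8 mm when pressed; z up.
- round_key (a joint): Push travel of the round key, a disc 44 mm across. Travel 8 mm; the joint reads 0 m fully up and 0.008 m fully down; spring, about 1.5 N to start and 5 N at the bottom. 
- long_key_top (a point): Centre of the top face of the long key, a plain straight bar 18 by 56 mm. Its top stands 26 mm above the cabinet's top (156 mm above the bench) when up and the cap sinks 8 mm when pressed; z up.
- long_key (a joint): Push travel of the long key, a plain straight bar 18 by 56 mm. Travel 8 mm; the joint reads 0 m fully up and 0.008 m fully down; spring, about 1.5 N to start and 5 N at the bottom. 
- cross_key_top (a point): Centre of the top face of the cross key, a plus sign 54 mm across with arms 16 mm wide. Its top stands 26 mm above the cabinet's top (156 mm above the bench) when up and the cap sinks 8 mm when pressed; z up.
- cross_key (a joint): Push travel of the cross key, a plus sign 54 mm across with arms 16 mm wide. Travel 8 mm; the joint reads 0 m fully up and 0.008 m fully down; spring, about 1.5 N to start and 5 N at the bottom. 
- triangle_key_top (a point): Centre of the top face of the triangular key, an equilateral triangle with corners 32 mm from its centre (the stop key). Its top stands 26 mm above the cabinet's top (156 mm above the bench) when up and the cap sinks 8 mm when pressed; z up.
- triangle_key (a joint): Push travel of the triangular key, an equilateral triangle with corners 32 mm from its centre (the stop key). Travel 8 mm; the joint reads 0 m fully up and 0.008 m fully down; spring, about 1.5 N to start and 5 N at the bottom. 
- wax_jar: Bystander: jar of wax standing on the cabinet's top behind the keypad, 56 mm across, 110 mm high. Origin: centre of its underside.
- chuck: Bystander: steel lathe chuck on the bench on the far side of the tray, 96 mm across, 66 mm high, 2 kg. Origin: centre of its underside.
- oil_tin: Bystander: closed tin on the bench nearer the robot than the tray and its fin, 70 mm across, 70 mm high. Origin: centre of its underside.
- mallet: Bystander: wooden mallet lying on the bench behind the tray; head 60 mm thick, 100 mm long along its x, stick 24 mm thick reaching to y = 178 mm. Origin: below the head's middle, at bench height.
Things that resemble listed ones, but are neither listed nor needed, are in the scene too. Leave any green or purple look-alike of the handle1 alone. What is shaped like the handle0 but turquoise is not meant.

How it is judged:
On the way, in this order (a step that is already met when the one before it is completed fails the run):
1. the tray is fully home in the cabinet (within 7 mm of the stop, flat on the bench), all keys up (x of tray in the frame of cabinet above -0.102 m and height (world z) of tray below 0.01 m and value of joint each of round_key, long_key, cross_key, triangle_key below 0.002 m), for 0.2 s.
2. the round key is pressed fully down, the others up (x of tray in the frame of cabinet above -0.102 m and height (world z) of tray below 0.01 m and value of joint round_key above 0.006 m and value of joint each of long_key, cross_key, triangle_key below 0.003 m), for 0.05 s.
3. all keys are up again (value of joint each of round_key, long_key, cross_key, triangle_key below 0.002 m), for 0.05 s.
4. the long key is pressed fully down, the others up (x of tray in the frame of cabinet above -0.102 m and height (world z) of tray below 0.01 m and value of joint long_key above 0.006 m and value of joint each of round_key, cross_key, triangle_key below 0.003 m), for 0.05 s.
5. all keys are up again (all of step 3), for 0.05 s.
6. the long key is pressed fully down a second time (all of step 4), for 0.05 s.
7. all keys are up again (all of step 5), for 0.05 s.
8. the cross key is pressed fully down, the others up (x of tray in the frame of cabinet above -0.102 m and height (world z) of tray below 0.01 m and value of joint cross_key above 0.006 m and value of joint each of round_key, long_key, triangle_key below 0.003 m), for 0.05 s.
At the end, for the whole second after the job is handed in: The tray is at rest on the bench with its front within 7 mm of the cabinet's stop, all three handles lie in it (origin within 80 mm of the tray's), and all four keys are up (within 2 mm) (all of step 7 and x of tray in the frame of cabinet above -0.102 m and height (world z) of tray below 0.01 m and distance between each of handle0, handle1, handle2 and tray below 0.08 m and linear speed of tray below 0.01 m/s); the robot touches nothing.
It fails at once if the triangular key is pressed by more than 3 mm (value of joint triangle_key above 0.003 m).
It fails at once if two keys are more than 3 mm down at once (value of joint each of round_key, long_key above 0.003 m or value of joint each of round_key, cross_key above 0.003 m or value of joint each of round_key, triangle_key above 0.003 m or value of joint each of long_key, cross_key above 0.003 m or value of joint each of long_key, triangle_key above 0.003 m or value of joint each of cross_key, triangle_key above 0.003 m).
It fails at once if a key is pressed by more than 3 mm while the tray is not home (over 12 mm from the stop) (x of tray in the frame of cabinet below -0.107 m and value of joint any of round_key, long_key, cross_key, triangle_key above 0.003 m).
It fails at once if a handle leaves the tray (distance between any of handle0, handle1, handle2 and tray above 0.1 m).
It fails at once if the jar, chuck, tin or mallet is pushed by more than 25 mm or tipped over (distance of any of wax_jar, chuck, oil_tin, mallet from where it was at the start of the episode above 0.025 m or angle between any of wax_jar, chuck, oil_tin, mallet's own z axis and vertical above 0.4 rad).
It also fails if it takes over 59 s, if anything falls off the work surface, if the arm or the gripper's body presses on something with over 40 N, if the wrist force passes 120 N, or if a joint passes its speed limit or range.

## Working session

There is one attempt and no reset: what is moved stays moved. The work goes in short steps, Python scripts to look and compute and a tool call to move; the robot and the scene stay as the last step left them, time stands still between calls to the robot, and variables do not carry over. Pictures are saved under pics/ and viewed, at most 10 in all, crops included, and the job is handed in when it is done.

Besides the shell and the picture viewer there is one more tool, called after ">>>" by a JSON object that holds its "fn" and its "kwargs", one argument or row to a line. carry_out: Moves the arm, as the interface text tells. Its arguments: {"type":"object","properties":{"rows":{"type":"string"},"claw":{"type":"number"},"force":{"type":"number"}},"required":["rows"]}

```bash
mkdir -p pics; cat > h.py <<'E'
from station import *
import numpy as np, cv2
def ray(cam,px):
    f=240/np.tan(np.radians(cam["fov_y"])/2)
    d=np.array([(px[0]-cam["cx"])/f,-(px[1]-cam["cy"])/f,-1.])
    M=np.linalg.inv(np.array(cam["world_to_cam"]))
    return M[:3,3],M[:3,:3]@d
def at_z(cam,px,z):
    o,d=ray(cam,px); return o+d*(z-o[2])/d[2]
def proj(cam,p):
    f=240/np.tan(np.radians(cam["fov_y"])/2)
    c=np.array(cam["world_to_cam"])@np.r_[p,1]
    return np.array([cam["cx"]+f*c[0]/-c[2],cam["cy"]-f*c[1]/-c[2]])
E
python3 - <<'E'
from h import *
Z=dict(cabinet=0,mouth=0,tray=0,tray_grip=.028,handle0=.004,handle1=.004,handle2=.004,keypad=.13,round_key_top=.156,long_key_top=.156,cross_key_top=.156,triangle_key_top=.156,wax_jar=.13,chuck=0,oil_tin=0,mallet=0)
for n in ("top","scene"):
    c=read_camera(n); cv2.imwrite(f"pics/{n}0.png",c["img"])
    print(n,c["fov_y"],c["cx"],c["cy"],[k for k in c], np.linalg.inv(np.array(c["world_to_cam"]))[:3,3].round(3))
    for k,z in Z.items():
        for r in place_of(n,k)[:3]:
            print(k,round(r["confidence"],2),np.round(r["centre"]),at_z(c,r["centre"],z).round(3)[:2])
o=get_obs(); print(o["t"],o["tool_rot"],o["eef_pos"])
E
```

```text
top 56.18736015846981 320.71609895647714 244.71037141553788 ['img', 'fov_y', 'cx', 'cy', 'world_to_cam'] [ 0.476 -0.037  0.984]
tray 0.7 [362. 278.] [ 0.498 -0.094]
tray 0.53 [386. 161.] [ 0.759 -0.145]
tray_grip 0.56 [413. 297.] [ 0.459 -0.198]
tray_grip 0.41 [182. 267.] [0.515 0.296]
handle0 0.91 [372. 258.] [ 0.542 -0.115]
handle0 0.86 [296. 156.] [0.767 0.058]
handle0 0.85 [362. 275.] [ 0.504 -0.092]
handle1 0.91 [372. 258.] [ 0.542 -0.115]
handle1 0.86 [296. 156.] [0.767 0.058]
handle1 0.85 [362. 275.] [ 0.504 -0.092]
handle2 0.91 [372. 258.] [ 0.542 -0.115]
handle2 0.86 [296. 156.] [0.767 0.058]
handle2 0.85 [362. 275.] [ 0.504 -0.092]
keypad 0.71 [207. 251.] [0.541 0.213]
keypad 0.4 [388. 159.] [ 0.725 -0.134]
round_key_top 0.74 [185. 264.] [0.514 0.245]
long_key_top 0.53 [214. 269.] [0.507 0.19 ]
cross_key_top 0.73 [221. 233.] [0.573 0.18 ]
triangle_key_top 0.58 [184. 231.] [0.576 0.249]
wax_jar 0.72 [128. 269.] [0.504 0.364]
chuck 0.61 [386. 160.] [ 0.761 -0.144]
oil_tin 0.92 [440. 362.] [ 0.321 -0.261]
mallet 0.62 [485. 226.] [ 0.615 -0.361]
mallet 0.62 [387. 157.] [ 0.767 
[... 450 characters left out ...]
 0.496 -0.098]
handle2 0.89 [200. 378.] [ 0.788 -0.316]
handle2 0.87 [294. 278.] [ 0.545 -0.111]
handle2 0.82 [297. 264.] [ 0.496 -0.098]
keypad 0.73 [434. 220.] [0.543 0.213]
round_key_top 0.72 [446. 197.] [0.497 0.254]
long_key_top 0.5 [414. 201.] [0.498 0.178]
cross_key_top 0.62 [427. 222.] [0.584 0.178]
triangle_key_top 0.69 [455. 219.] [0.583 0.242]
wax_jar 0.64 [484. 204.] [0.501 0.353]
chuck 0.84 [290. 359.] [ 0.771 -0.146]
chuck 0.21 [297. 263.] [ 0.489 -0.098]
oil_tin 0.6 [226. 229.] [ 0.313 -0.27 ]
mallet 0.84 [183. 317.] [ 0.622 -0.36 ]
mallet 0.4 [307. 253.] [ 0.455 -0.069]
1.7 [-1.55961550e-05  9.87871341e-01  1.55274641e-01  1.26955411e-05] [ 0.20707587 -0.64243743  0.23129285]
```

View pics/top0.png

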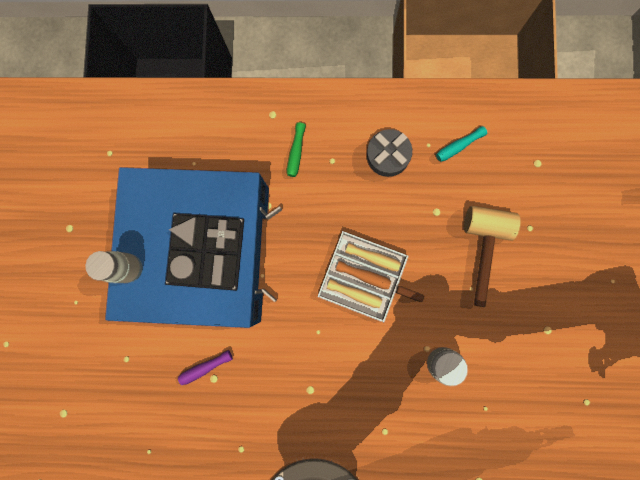

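View pics/scene0.png

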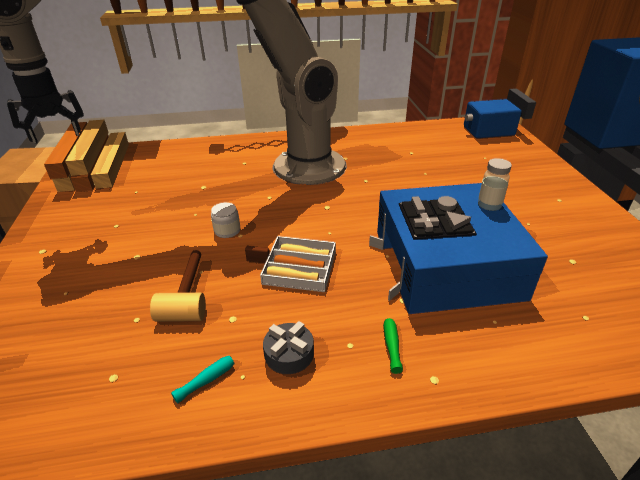

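The top view shows the cabinet (190,245) with its opening facing right. The tray is at (362,278) with its fin at (413,293), and the jar (112,267), chuck (390,152), tin (448,366) and mallet (490,225) surround it. Keys: triangle (184,232), cross (221,234), round (182,266), long (217,270). There are four handle-shaped candidates. The three inside the tray at (372,257), (363,275) and (354,293) are meant, since they lie in its lanes. The green (296,150), turquoise (461,144) and purple (206,367) ones on the bench are look-alikes. Next I fit the cabinet and tray poses by silhouette.

```bash
cat >> h.py <<'E'
from scipy.optimize import minimize
def box(p,x0,x1,y0,y1,z0,z1):
    c,s=np.cos(p[2]),np.sin(p[2])
    return [np.array([p[0]+c*x-s*y,p[1]+s*x+c*y,z]) for x in(x0,x1) for y in(y0,y1) for z in(z0,z1)]
def hull(cam,pts,S=4):
    q=np.array([proj(cam,p) for p in pts])
    h=cv2.convexHull(((q+.5)*S*16).astype(np.int32)); m=np.zeros((480*S,640*S),np.uint8)
    cv2.fillConvexPoly(m,h,1,shift=4); return m.astype(bool)
def fit(cams,masks,p0,dims):
    M=[cv2.resize(m.astype(np.uint8),None,fx=4,fy=4,interpolation=0).astype(bool) for m in masks]
    def cost(p):
        s=0
        for c,m in zip(cams,M):
            h=hull(c,box(p,*dims)); s+=1-(h&m).sum()/(h|m).sum()
        return s
    r=minimize(cost,p0,method="Nelder-Mead",options=dict(initial_simplex=np.array(p0)+np.array([[0,0,0],[.012,0,0],[0,.012,0],[0,0,.08]]),xatol=2e-4,fatol=1e-5))
    return r.x,r.fun
E
cat > fit.py <<'E'
from h import *
cams=[read_camera("top"),read_camera("scene")]
N=["top","scene"]
def om(k,i):
    r=outline_of(N[i],k); return r[0]["pixels"] if r else None
cab=[]
for i,c in enumerate(cams):
    m=om("cabinet",i)
    kp=om("keypad",i)
    if m is not None: print("cab net",i,m.sum())
    hsv=cv2.cvtColor(c["img"],cv2.COLOR_BGR2HSV)
    b=(cv2.inRange(hsv,(95,100,30),(125,255,255))>0).astype(np.uint8)
    n,l,s,_=cv2.connectedComponentsWithStats(b); 
    mid=proj(c,[.54,.1,.13] if i==0 else [.65,.2,.13]).astype(int)
    lab=l[240,255] if i==0 else l[250,470]
    ct,_=cv2.findContours((l==lab).astype(np.uint8),0,2); h=np.zeros((480,640),np.uint8)
    cv2.fillPoly(h,[cv2.convexHull(max(ct,key=len))],1); cab.append(h>0); print("cab px",i,h.sum())
for s in ([0],[1],[0,1]):
    print("cabinet",s,fit([cams[i] for i in s],[cab[i] for i in s],[.54,.2,np.radians(92)],(-.14,.14,-.15,.15,0,.13)))
for s in ([0],[1]):
    for i in s:
        m=om("keypad",i); r=cv2.minAreaRect(np.argwhere(m)[:,::-1].astype(np.int32))
        P=np.array([at_z(cams[i],p,.136)[:2] for p in cv2.boxPoints(r)]); print("kp",P.mean(0),np.linalg.norm(np.diff(P,axis=0),axis=1),np.degrees(np.arctan2(*(P[1]-P[0])[::-1])))
    for k in("round_key","long_key","cross_key","triangle_key"):
        m=om(k,s[0])
        if m is not None: 
            r=cv2.minAreaRect(np.argwhere(m)[:,::-1].astype(np.int32)); print(k,N[s[0]],m.sum(),at_z(cams[s[0]],r[0],.152)[:2])
for i in(0,1):
    m=om("tray",i); cv2.imwrite(f"pics/m{i}.png",m*255)
    k=cv2.morphologyEx(m.astype(np.uint8),cv2.MORPH_CLOSE,np.ones((9,9)))
    k=cv2.morphologyEx(k,cv2.MORPH_OPEN,np.ones((25,25)) if i==0 else np.ones((19,19)))
    print(m.sum(),k.sum(),fit([cams[i]],[k>0],[.5,-.09,np.radians(72)],(-.075,.075,-.075,.075,0,.03)))
    if i==0: T=[k>0]
    else: T.append(k>0)
print(fit(cams,T,[.5,-.09,np.radians(72)],(-.075,.075,-.075,.075,0,.03)))
E
python3 fit.py
```

```text
cab net 0 17716
cab px 0 23561
cab net 1 14411
cab px 1 16804
cabinet [0] (array([0.55189286, 0.26038334, 1.543498  ]), np.float64(0.014749409082352005))
cabinet [1] (array([0.54993551, 0.26077414, 1.53799411]), np.float64(0.024760252972572894))
cabinet [0, 1] (array([0.55141273, 0.26033533, 1.54223047]), np.float64(0.043319217864348))
kp [0.54152325 0.2147635 ] [0.1397812  0.13819584 0.13877702] -2.9061543923175397
round_key top 437 [0.50924083 0.25248537]
long_key top 313 [0.50519522 0.18418635]
cross_key top 463 [0.5740363 0.1786626]
triangle_key top 410 [0.5780527  0.25261338]
kp [0.59793935 0.19366329] [0.08805532 0.1652637  0.08160749] 154.1491512956062
round_key scene 231 [0.51424462 0.24978452]
long_key scene 153 [0.50992848 0.18171365]
cross_key scene 254 [0.57841523 0.17762897]
triangle_key scene 319 [0.58454904 0.24741504]
3315 1611 (array([ 0.52569231, -0.01917483,  1.21217748]), np.float64(0.6787597053801767))
2501 3266 (array([ 0.50132328, -0.09537486,  1.26268685]), np.float64(0.07432432432432434))
(array([ 0.50228155, -0.09467538,  1.24619145]), np.float64(0.764002068007429))[ WARN:0@16.857] global loadsave.cpp:1063 imwrite_ Unsupported depth image for selected encoder is fallbacked to CV_8U.
```

```bash
python3 - <<'E'
from h import *
cams=[read_camera("top"),read_camera("scene")]; T=[]
D=(-.075,.075,-.075,.075,0,.03)
for i,n in enumerate(("top","scene")):
    m=outline_of(n,"tray")[0]["pixels"].astype(np.uint8)
    m=cv2.morphologyEx(m,cv2.MORPH_CLOSE,np.ones((9,9)))
    m=cv2.morphologyEx(m,cv2.MORPH_OPEN,cv2.getStructuringElement(cv2.MORPH_ELLIPSE,(19,19)))
    ct,_=cv2.findContours(m,0,2); h=np.zeros((480,640),np.uint8); cv2.fillPoly(h,[cv2.convexHull(max(ct,key=len))],1); T.append(h>0)
    print(n,h.sum(),fit([cams[i]],[T[i]],[.5,-.095,np.radians(72)],D))
p,f=fit(cams,T,[.5,-.095,np.radians(72)],D); print(p,f,np.degrees(p[2]))
out=[]
cab=[.5514,.2603,1.5422]; kp=[.5415,.2147,np.radians(87.1)]
for c,roi in zip(cams,((80,130,380,210),(200,140,370,200))):
    S=2; x,y,w,h=roi
    im=cv2.resize(c["img"],None,fx=S,fy=S,interpolation=cv2.INTER_CUBIC)
    def poly(P,col): cv2.polylines(im,[((np.array([proj(c,q) for q in P])+.5)*S).astype(np.int32)],True,col,1)
    for b,col in((box(cab,-.14,.14,-.15,.15,0,.13),(0,255,255)),(box(p,*D),(0,255,0)),(box(p,-.133,-.075,-.008,.008,.005,.045),(0,255,0)),(box(kp,-.07,.07,-.07,.07,.13,.136),(255,0,255))):
        poly([b[j] for j in(1,3,7,5)],col)
    b=box(cab,-.14,-.02,-.078,.078,0,0); poly([b[j] for j in(0,2,6,4)],(255,255,0))
    for a in(-.034,.034):
        for e in(-.034,.034):
            q=box(kp,a,a,e,e,.156,.156)[0]; cv2.circle(im,tuple(int(v) for v in proj(c,q)*S),2,(0,0,255),-1); print(q)
    out.append(cv2.resize(im[y*S:(y+h)*S,x*S:(x+w)*S],(760,int(760*h/w))))
cv2.imwrite("pics/ov_top.png",out[0]);cv2.imwrite("pics/ov_scene.png",out[1])
E
```

```text
top 1004 (array([ 0.59039102, -0.05721646,  0.94524214]), np.float64(0.7976112482991483))
scene 3616 (array([ 0.50306363, -0.09437576,  1.21838081]), np.float64(0.09923624905815465))
[ 0.50326641 -0.09415118  1.22443349] 0.9064879843353428 70.15487100039506
[0.5737363  0.17902338 0.156     ]
[0.50582338 0.1824637  0.156     ]
[0.57717662 0.2469363  0.156     ]
[0.5092637  0.25037662 0.156     ]
[0.5737363  0.17902338 0.156     ]
[0.50582338 0.1824637  0.156     ]
[0.57717662 0.2469363  0.156     ]
[0.5092637  0.25037662 0.156     ]
```

View pics/ov_top.png

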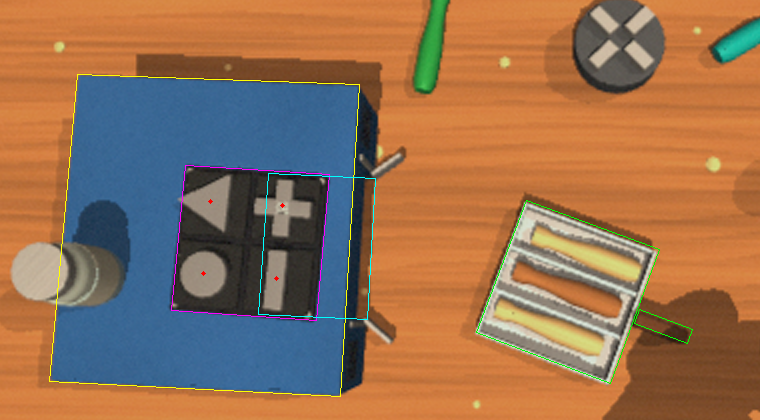

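View pics/ov_scene.png

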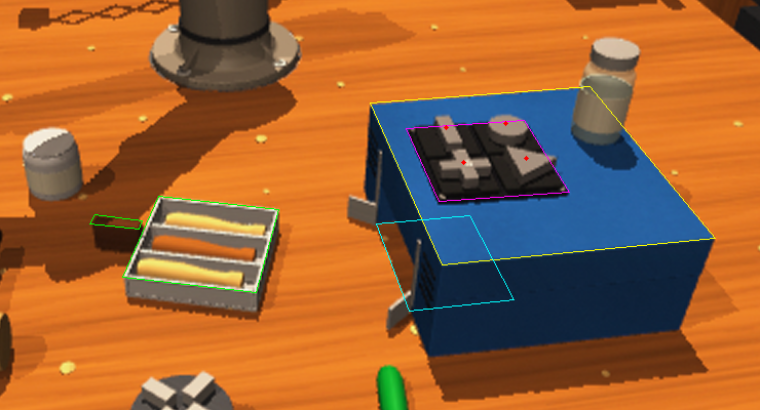

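The overlays fit: the tray is at (0.503, -0.094) with yaw 70.2°. The three handles, two pale and one orange-brown, lie in its lanes, and the keys sit under the dots. The cabinet is at (0.551, 0.260) with yaw 88.4°. The grip point is therefore (0.467, -0.195), and the tool line must turn +52°.

>>> {"fn": "carry_out", "kwargs": {
  "rows": "26 45 -5 5.2;26 45 -5 5.2;26 45 -5 5.2;26 45 -5 5.2;26 45 -5 5.2;26 45 -5 5.2;26 45 -5 5.3;26 45 -5 5.3;26 45 -5 5.3;26 42 -5 5.3",
  "claw": 60,
  "force": 60
}}

```text
t: 4.05
eef_pos: [0.4679, -0.194, 0.1815]
tool_rot: [0.0, 0.817, 0.577, 0.0]
contact_force: [1.2, 0.1, 0.2]
gripper_width: 0.701
grasp_force: 0.0
```

>>> {"fn": "carry_out", "kwargs": {
  "rows": "0 0 0 0;0 0 0 0;0 0 -30 0;0 0 -30 0"
}}

```text
t: 4.55
eef_pos: [0.4666, -0.1977, 0.1211]
tool_rot: [0.001, 0.819, 0.574, -0.0]
contact_force: [-0.1, -0.4, -0.4]
gripper_width: 0.706
grasp_force: 0.0
```

```bash
python3 - <<'E'
from h import *
o=get_obs(); print(o["t"],o["eef_pos"],o["tool_rot"],o["q"],o["contact_force"]); R=o["tool_rot"]
print(np.degrees(2*np.arctan2(R[2],R[1]))+90, "line angle of tool y = 90+2a")
E
```

```text
4.55 [ 0.46660445 -0.19767127  0.12106341] [ 8.99800751e-04  8.18933386e-01  5.73887880e-01 -1.98290354e-05] [ 0.57370069  0.36931273 -0.3571366   2.0353613   0.18490401  0.76558223
 -0.24335123] [-0.1026826  -0.41461936 -0.3884188 ]
160.04360628532902 line angle of tool y = 90+2a
```

>>> {"fn": "carry_out", "kwargs": {
  "rows": "0 1 -30 0;0 1 -30 0;0 0 -25 0;0 0 -15 0;0 0 -10 0;0 0 0 0;0 0 0 0"
}}

```text
t: 5.42
eef_pos: [0.4676, -0.1938, 0.012]
tool_rot: [0.001, 0.818, 0.575, 0.0]
contact_force: [-0.0, -0.1, 1.1]
gripper_width: 0.702
grasp_force: 0.0
```

>>> {"fn": "carry_out", "kwargs": {
  "rows": "0 0 0 0;0 0 0 0;0 0 0 0;0 0 0 0;0 0 0 0;0 0 0 0",
  "claw": 5,
  "force": 60
}}

```text
t: 6.18
eef_pos: [0.4671, -0.1935, 0.0118]
tool_rot: [0.0, 0.818, 0.576, -0.0]
contact_force: [-0.9, 0.1, 5.5]
gripper_width: 0.175
grasp_force: 58.6
```

```bash
python3 - <<'E'
from h import *
c=read_camera("scene"); cv2.imwrite("pics/grip.png",cv2.resize(c["img"][160:330,150:400],(750,510)))
o=get_obs(); print(o["eef_pos"],o["gripper_width"]*85.4,o["grasp_force"],np.degrees(2*np.arctan2(o["tool_rot"][2],o["tool_rot"][1])))
E
```

```text
[ 0.46712409 -0.19353087  0.01176065] 15.588963658863362 58.58541548252106 70.2964387965787
```

View pics/grip.png

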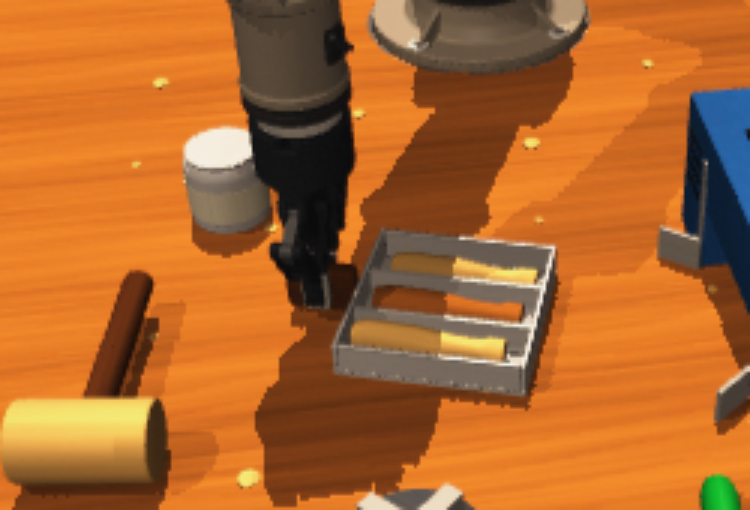

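The fin is held (15.6 mm opening, 59 N), the handles lie in the lanes, and the tin is clear. Next I align the tray in front of the mouth.

>>> {"fn": "carry_out", "kwargs": {
  "rows": "5 6 0 1.3;7 8 0 1.8;8 9 0 2;8 9 0 2;8 9 0 2;8 9 0 2;8 9 0 2;8 9 0 2;8 9 0 1.8;6 9 0 1.2"
}}

```text
t: 7.48
eef_pos: [0.5408, -0.1103, 0.0118]
tool_rot: [0.001, 0.718, 0.697, -0.002]
contact_force: [-3.0, -7.4, 6.8]
gripper_width: 0.178
grasp_force: 58.9
```

>>> {"fn": "carry_out", "kwargs": {
  "rows": "0 0 0 0;0 0 0 0"
}}

```text
t: 7.72
eef_pos: [0.5419, -0.1079, 0.0118]
tool_rot: [0.001, 0.717, 0.697, 0.0]
contact_force: [1.2, -2.3, 4.5]
gripper_width: 0.175
grasp_force: 59.3
```

```bash
python3 - <<'E'
from h import *
cams=[read_camera("top"),read_camera("scene")]
o=get_obs(); a=np.arctan2(o["tool_rot"][2],o["tool_rot"][1])*2; e=o["eef_pos"]; print(e,np.degrees(a),o["contact_force"],o["grasp_force"])
D=(-.075,.075,-.075,.075,0,.03)
p=[e[0]+.106*np.cos(a),e[1]+.106*np.sin(a),a]; print("pred",p)
m=outline_of("scene","tray")[0]["pixels"].astype(np.uint8)
m=cv2.morphologyEx(m,cv2.MORPH_OPEN,cv2.getStructuringElement(cv2.MORPH_ELLIPSE,(9,9))) if 0 else cv2.morphologyEx(cv2.morphologyEx(m,cv2.MORPH_CLOSE,np.ones((9,9))),cv2.MORPH_OPEN,cv2.getStructuringElement(cv2.MORPH_ELLIPSE,(19,19)))
print(fit([cams[1]],[m>0],p,D))
cab=[.5514,.2603,1.5422]; out=[]
for c,roi in zip(cams,((160,180,260,170),(200,140,260,170))):
    S=2.92; x,y,w,h=roi
    im=cv2.resize(c["img"],None,fx=S,fy=S,interpolation=cv2.INTER_CUBIC)
    def poly(P,col): cv2.polylines(im,[((np.array([proj(c,q) for q in P])+.5)*S).astype(np.int32)],True,col,1)
    b=box(p,*D); poly([b[j] for j in(1,3,7,5)],(0,255,0))
    b=box(cab,-.171,-.02,-.078,.078,0,0); poly([b[j] for j in(0,2,6,4)],(255,255,0))
    out.append(im[int(y*S):int((y+h)*S),int(x*S):int((x+w)*S)])
o=np.hstack([cv2.resize(i,(400,262)) for i in out]) ; 
cv2.imwrite("pics/al.png",np.vstack([cv2.resize(i,(456,298)) for i in out]))
E
```

```text
[ 0.54185483 -0.10793267  0.01178819] 88.34582476830404 [ 2.64174366 -2.73314512  5.23885156] 59.33344602584839
pred [np.float64(0.5449147132619883), np.float64(-0.001976842532644907), np.float64(1.541925522596862)]
(array([ 0.54332077, -0.00301909,  1.55403067]), np.float64(0.2504062742881368))
```

View pics/al.png

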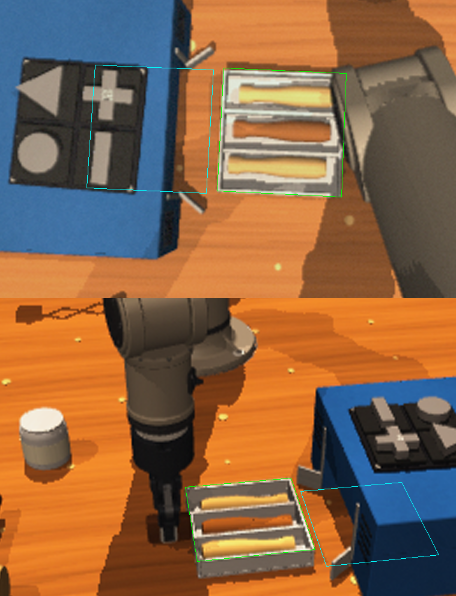

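The tray is about 1 mm off the opening's axis, parallel to it, and the handles lie in place. I push in.

>>> {"fn": "carry_out", "kwargs": {
  "rows": "-1 6 0 0;0 10 0 0;0 14 0 0;1 14 0 0;0 14 0 0;1 12 0 0;0 10 0 0;0 10 0 0;0 6 0 0;0 0 0 0"
}}

```text
t: 9.12
eef_pos: [0.5424, -0.0131, 0.0118]
tool_rot: [0.001, 0.718, 0.696, -0.0]
contact_force: [0.6, -4.6, 7.6]
gripper_width: 0.178
grasp_force: 59.7
```

>>> {"fn": "carry_out", "kwargs": {
  "rows": "0 6 0 0;1 8 0 0;0 10 0 0;1 10 0 0;0 10 0 0;0 10 0 0;1 6 0 0;0 3 0 0;0 0 0 0"
}}

```text
t: 10.25
eef_pos: [0.545, 0.0485, 0.0117]
tool_rot: [0.001, 0.718, 0.696, -0.001]
contact_force: [-0.5, -9.0, 10.2]
gripper_width: 0.184
grasp_force: 60.2
```

>>> {"fn": "carry_out", "kwargs": {
  "rows": "0 3 0 0;0 2 0 0;0 2 0 0;0 1 0 0;0 0 0 0"
}}

```text
t: 10.88
eef_pos: [0.5452, 0.0559, 0.0118]
tool_rot: [0.001, 0.718, 0.696, -0.001]
contact_force: [-1.5, -9.9, 10.5]
gripper_width: 0.176
grasp_force: 60.2
```

>>> {"fn": "carry_out", "kwargs": {
  "rows": "0 1 0 0;0 1 0 0;0 1 0 0;0 0 0 0"
}}

```text
t: 11.38
eef_pos: [0.5452, 0.0588, 0.0118]
tool_rot: [0.001, 0.718, 0.696, -0.002]
contact_force: [0.0, -10.9, 10.6]
gripper_width: 0.179
grasp_force: 60.2
```

>>> {"fn": "carry_out", "kwargs": {
  "rows": "0 1 0 0;0 1 0 0;0 1 0 0;0 0 0 0"
}}

```text
t: 11.88
eef_pos: [0.5452, 0.0594, 0.0118]
tool_rot: [0.002, 0.719, 0.695, -0.003]
contact_force: [-0.9, -15.7, 12.1]
gripper_width: 0.183
grasp_force: 60.5
```

>>> {"fn": "carry_out", "kwargs": {
  "rows": "0 1 0 0;0 1 0 0;0 0 0 0;0 0 0 0"
}}

```text
t: 12.38
eef_pos: [0.5452, 0.0595, 0.0118]
tool_rot: [0.003, 0.719, 0.695, -0.004]
contact_force: [-0.2, -19.9, 13.5]
gripper_width: 0.179
grasp_force: 60.8
```

The tray is against the stop: it moves no further and the force rises to 20 N. I release the load, open the claw and back off.

>>> {"fn": "carry_out", "kwargs": {
  "rows": "0 -2 0 0;0 -2 0 0;0 0 0 0"
}}

```text
t: 12.75
eef_pos: [0.5452, 0.0595, 0.0118]
tool_rot: [0.001, 0.719, 0.695, -0.002]
contact_force: [-0.5, -10.9, 10.0]
gripper_width: 0.183
grasp_force: 60.2
```

>>> {"fn": "carry_out", "kwargs": {
  "rows": "0 0 0 0;0 0 0 0;0 0 0 0;0 0 0 0;0 -10 5 0;0 -15 25 0;0 -10 40 0;0 -5 50 0;0 0 50 0;0 0 50 0",
  "claw": 50
}}

```text
t: 14.0
eef_pos: [0.5447, 0.0225, 0.2333]
tool_rot: [0.0, 0.717, 0.697, -0.0]
contact_force: [0.8, -0.4, -1.1]
gripper_width: 0.586
grasp_force: 0.0
```

>>> {"fn": "carry_out", "kwargs": {
  "rows": "0 0 25 0;0 20 0 0;0 0 0 0",
  "claw": 0,
  "force": 20
}}

```text
t: 14.38
eef_pos: [0.5448, 0.0443, 0.2569]
tool_rot: [0.0, 0.716, 0.698, 0.0]
contact_force: [-1.1, 0.1, 0.6]
gripper_width: -0.001
grasp_force: 0.0
```

```bash
python3 - <<'E'
from h import *
out=[]
p=[.5487,.1655,1.5422]
for n,roi in(("top",(80,150,360,190)),("scene",(200,120,360,190))):
    c=read_camera(n); S=2; x,y,w,h=roi
    im=cv2.resize(c["img"],None,fx=S,fy=S,interpolation=cv2.INTER_CUBIC)
    b=box(p,-.133,-.075,-.008,.008,.005,.045)
    cv2.polylines(im,[((np.array([proj(c,b[j]) for j in(1,3,7,5)])+.5)*S).astype(np.int32)],True,(0,255,0),1)
    out.append(cv2.resize(im[y*S:(y+h)*S,x*S:(x+w)*S],(560,296)))
cv2.imwrite("pics/home.png",np.vstack(out)); o=get_obs(); print(o["t"],o["eef_pos"],o["contact_force"],o["gripper_width"])
E
```

```text
14.475 [0.54470911 0.04253837 0.25598498] [-0.16185187 -0.46153226 -0.31845137] 0.0021469238909628944
```

View pics/home.png

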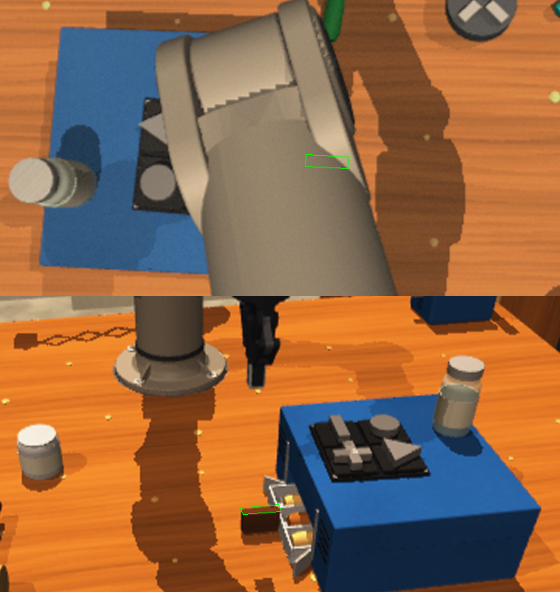

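In the scene view the fin lies exactly in the predicted home outline (261,510) and the handles are in the tray. Now I go above the round key.

>>> {"fn": "carry_out", "kwargs": {
  "rows": "-7 40 0 0;-7 42 0 0;-7 42 0 0;-7 42 0 0;-7 42 -20 0;0 0 -20 0;0 0 -20 0;0 0 0 0;0 0 0 0"
}}

```text
t: 15.6
eef_pos: [0.5106, 0.2511, 0.1968]
tool_rot: [0.0, 0.717, 0.697, 0.0]
contact_force: [-0.4, -0.3, -0.3]
gripper_width: 0.004
grasp_force: 0.0
```

```bash
python3 - <<'E'
from h import *
c=read_camera("scene"); S=4
im=cv2.resize(c["img"][120:260,370:540],None,fx=S,fy=S,interpolation=cv2.INTER_CUBIC)
cv2.imwrite("pics/round.png",im); o=get_obs(); print(o["t"],o["eef_pos"],o["contact_force"],o["gripper_width"])
E
```

```text
15.65 [0.51073707 0.25129044 0.1971064 ] [-0.4392066   0.75586515  0.33038187] 0.004240910995229795
```

View pics/round.png

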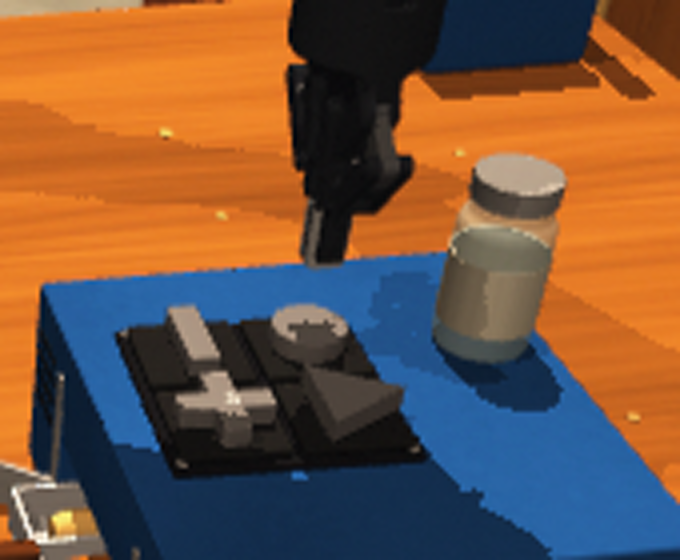

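The tip stands over the round key (310,335 in the crop), clear of the jar. I press.

>>> {"fn": "carry_out", "kwargs": {
  "rows": "0 0 -20 0;0 0 -12 0;0 0 -8 0;0 0 -4 0;0 0 -4 0;0 0 -1 0;0 0 0 0"
}}

```text
t: 16.52
eef_pos: [0.5102, 0.2514, 0.1481]
tool_rot: [0.0, 0.717, 0.697, 0.0]
contact_force: [-1.8, -2.6, 7.2]
gripper_width: -0.002
grasp_force: 3.6
```

Bottomed at 7 N, z 0.148. Up, then over to the long key.

>>> {"fn": "carry_out", "kwargs": {
  "rows": "0 0 10 0;0 0 15 0;0 0 15 0;-2 -25 0 0;-2 -25 0 0;0 -18 0 0;0 0 -15 0;0 0 0 0;0 0 0 0"
}}

```text
t: 17.65
eef_pos: [0.5058, 0.1847, 0.1721]
tool_rot: [-0.0, 0.717, 0.698, -0.0]
contact_force: [0.7, -0.5, -0.4]
gripper_width: 0.003
grasp_force: 0.0
```

```bash
python3 - <<'E'
from h import *
c=read_camera("scene"); S=4
im=cv2.resize(c["img"][120:260,370:540],None,fx=S,fy=S,interpolation=cv2.INTER_CUBIC)
cv2.imwrite("pics/long.png",im); o=get_obs(); print(o["t"],o["eef_pos"],o["contact_force"],o["gripper_width"])
E
```

```text
17.7 [0.50594047 0.18471156 0.17225493] [-0.34549653 -0.77369824  0.79523609] -0.0024978876049095177
```

View pics/long.png

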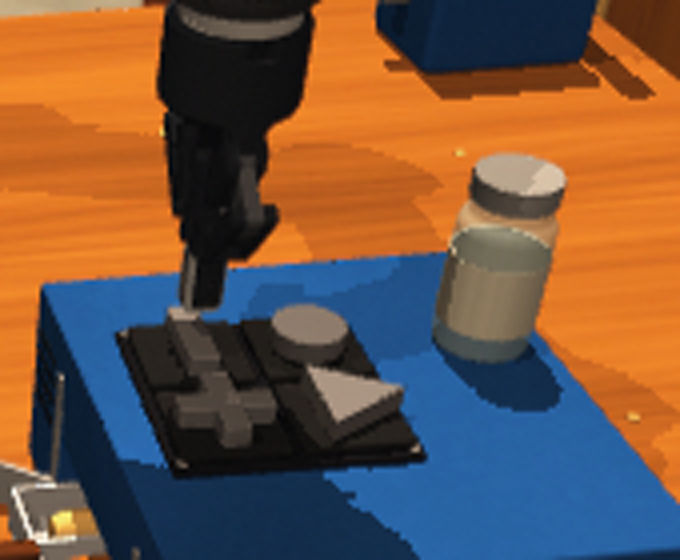

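The tip is over the long key, a few mm to the jar side. I shift by -2 mm and press twice.

>>> {"fn": "carry_out", "kwargs": {
  "rows": "0 -2 -6 0;0 0 -8 0;0 0 -4 0;0 0 -4 0;0 0 -3 0;0 0 0 0"
}}

```text
t: 18.45
eef_pos: [0.5059, 0.1814, 0.148]
tool_rot: [0.0, 0.717, 0.697, -0.0]
contact_force: [-4.3, -2.3, 10.6]
gripper_width: -0.001
grasp_force: 5.2
```

>>> {"fn": "carry_out", "kwargs": {
  "rows": "0 0 8 0;0 0 12 0;0 0 5 0;0 0 0 0;0 0 0 0"
}}

```text
t: 19.08
eef_pos: [0.5059, 0.1814, 0.1721]
tool_rot: [-0.0, 0.717, 0.697, -0.0]
contact_force: [0.4, 0.3, -0.5]
gripper_width: 0.001
grasp_force: 0.0
```

Bottomed at z 0.148 and back up. Second press, then over to the cross at (0.574, 0.179).

>>> {"fn": "carry_out", "kwargs": {
  "rows": "0 0 -6 0;0 0 -8 0;0 0 -4 0;0 0 -4 0;0 0 -3 0;0 0 0 0"
}}

```text
t: 19.82
eef_pos: [0.5058, 0.1813, 0.148]
tool_rot: [0.0, 0.717, 0.697, -0.0]
contact_force: [-5.0, -2.9, 11.4]
gripper_width: 0.0
grasp_force: 5.4
```

>>> {"fn": "carry_out", "kwargs": {
  "rows": "0 0 10 0;0 0 15 0;0 0 15 0;25 -1 0 0;25 -1 0 0;18 -1 0 0;0 0 -15 0;0 0 0 0;0 0 0 0"
}}

```text
t: 20.95
eef_pos: [0.5731, 0.1787, 0.1722]
tool_rot: [-0.0, 0.717, 0.697, -0.0]
contact_force: [0.5, 0.8, 0.2]
gripper_width: 0.0
grasp_force: 0.0
```

>>> {"fn": "carry_out", "kwargs": {
  "rows": "0 0 -6 0;0 0 -8 0;0 0 -4 0;0 0 -4 0;0 0 -3 0;0 0 0 0"
}}

```text
t: 21.7
eef_pos: [0.5738, 0.1784, 0.1481]
tool_rot: [0.0, 0.717, 0.697, -0.0]
contact_force: [-5.0, -2.1, 9.5]
gripper_width: -0.004
grasp_force: 4.8
```

>>> {"fn": "carry_out", "kwargs": {
  "rows": "0 0 10 0;0 0 20 0;0 0 40 0;0 -40 40 0;0 -40 20 0;0 -50 0 0;0 -50 0 0;0 -50 0 0;0 0 0 0;0 0 0 0"
}}

```text
t: 22.95
eef_pos: [0.5743, -0.0509, 0.2781]
tool_rot: [0.0, 0.717, 0.697, 0.001]
contact_force: [0.5, 1.6, -0.5]
gripper_width: 0.0
grasp_force: 0.0
```

```bash
python3 - <<'E'
from h import *
out=[]; p=[.5487,.1655,1.5422]
for n,roi in(("top",(80,150,360,190)),("scene",(200,120,360,190))):
    c=read_camera(n); S=2; x,y,w,h=roi
    im=cv2.resize(c["img"],None,fx=S,fy=S,interpolation=cv2.INTER_CUBIC)
    b=box(p,-.133,-.075,-.008,.008,.005,.045)
    cv2.polylines(im,[((np.array([proj(c,b[j]) for j in(1,3,7,5)])+.5)*S).astype(np.int32)],True,(0,255,0),1)
    out.append(cv2.resize(im[y*S:(y+h)*S,x*S:(x+w)*S],(560,296)))
cv2.imwrite("pics/end.png",np.vstack(out))
E
```

```text
(no output)
```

View pics/end.png

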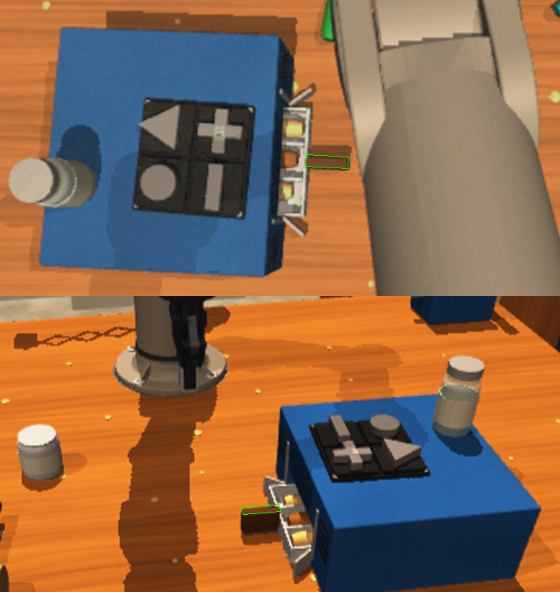

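The tray's fin sits in the home outline in both views. All keys are up, the handles are in the tray, and the arm is clear. I hand in.

```bash
python3 -c "
from station import *
print(hand_in())"
```

```text
the job is handed in; nothing more can be done
None
```

The tray is home against the stop with its handles in it, the keys were pressed in the order round, long, long, cross and all came back up, and the job is handed in; the hand-in gave no verdict.

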